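# Close a sample carton and hold it square in the taping jig

## Task

Close the little shipping carton of sample vials: fold the two short end flaps down first, and only then the two long side flaps over them. Then set it flat on the grey board of the taping jig with its long side along the long rail, push it right home into the corner and finish while still holding it there, pressed firmly (but not crushed) against both rails at once and with all flaps shut, so that I can run tape along the seam. Keep the carton upright throughout and do not shift the loose vials and the petri dish standing around.

Things in the scene. Friction and masses are not known exactly. Their poses are not given: they have to be found in the camera images.
- carton: loose brown corrugated carton, open on top, with a grey foam insert and six capped vials. 62 mm wide (own x), 126 mm long (own y), 60 mm high to the rim, 65 mm when shut; about 0.35 to 0.6 kg. Walls are firm: grip it across the 62 mm width, or push it (slides at a few N). Origin: centre of the underside, z up. It may be seated either way round (half a turn).
- carton_top (a point): centre of the carton's top when closed, 65 mm above its underside
- jig: fixed taping jig: grey board 166 x 325 mm, top 8 mm above the bench, two aluminium rails at right angles, roll of tape (55 to 155 mm to own -y, 120 mm high). Origin: inner corner of the rails at bench level. +x points through the long rail, +y along it, away from the short rail. Board is free to x = -125, y = +150 mm. Seated carton centre: x = -31, y = +63 mm.
- jig_corner (a point): point on the top of the jig board (8 mm above the bench) where the inner faces of the two rails meet; same axes as the jig
- long_rail: long smooth aluminium rail, fixed: inner face in the jig's plane x = 0, from y = 8 to 150 mm, 4 mm thick, top 20 mm above the board (28 mm above the bench), with a flat foot behind it. Origin at the inner corner on the board, axes as the jig.
- short_rail: short smooth aluminium rail, fixed: inner face in the jig's plane y = 0, from x = -8 to -70 mm, 4 mm thick, top 20 mm above the board (28 mm above the bench), with a flat foot behind it. Origin at the inner corner on the board, axes as the jig.
- end_flap_left (a joint): short END flap (57 mm wide, 30.5 mm long, 2 mm card), hinged across the carton's +y end, hinge 60 mm above the underside, 62 mm from the middle. Stiff crease: stays where it is left, moves with about 0.5 N at the free edge. Value: 0 = flat over the opening, 1.57 = upright, more = leaning outward (limit 2.3); starts at 1.45 to 2.15.
- end_flap_left_edge (a point): middle of the free edge of that flap
- end_flap_right (a joint): short END flap (57 mm wide, 30.5 mm long, 2 mm card), hinged across the carton's -y end, hinge 60 mm above the underside, 62 mm from the middle. Stiff crease: stays where it is left, moves with about 0.5 N at the free edge. Value: 0 = flat over the opening, 1.57 = upright, more = leaning outward (limit 2.3); starts at 1.45 to 2.15.
- end_flap_right_edge (a point): middle of the free edge of that flap
- side_flap_near (a joint): long SIDE flap (123 mm wide, 30.5 mm long, 2 mm card), hinged along the carton's -x side, hinge 63 mm above the underside, 30.5 mm from the middle. Stiff crease: stays where it is left, moves with about 0.5 N at the free edge. Value: 0 = flat over the opening, 1.57 = upright, more = leaning outward (limit 2.3); starts at 1.45 to 2.15.
- side_flap_near_edge (a point): middle of the free edge of that flap
- side_flap_far (a joint): long SIDE flap (123 mm wide, 30.5 mm long, 2 mm card), hinged along the carton's +x side, hinge 63 mm above the underside, 30.5 mm from the middle. Stiff crease: stays where it is left, moves with about 0.5 N at the free edge. Value: 0 = flat over the opening, 1.57 = upright, more = leaning outward (limit 2.3); starts at 1.45 to 2.15.
- side_flap_far_edge (a point): middle of the free edge of that flap
- vial_a: small white capped vial, 21 mm across, 60 mm tall, standing on the bench (bystander); origin centre of the underside
- vial_b: small white capped vial, 21 mm across, 52 mm tall, standing on the bench (bystander)
- red_dish: dark red petri dish, 93 mm across, 15 mm high (bystander)
There are look-alikes about, which are no part of the job. Leave any red look-alike of the carton alone.

How it is judged:
On the way, in this order (a step that is already met when the one before it is completed fails the run):
1. both end flaps are folded down while both side flaps are still up (value of joint each of end_flap_left, end_flap_right below 0.25 rad and value of joint each of side_flap_near, side_flap_far above 0.6 rad), for 0.1 s.
2. both side flaps are folded down over the end flaps (value of joint each of end_flap_left, end_flap_right, side_flap_near, side_flap_far below 0.25 rad), for 0.2 s.
At the end, for the whole second after the job is handed in: Carton still held, flat on the jig board (0.06 rad) and at rest, all four flaps shut (0.15 rad), centre within 4 mm of its seated place, long side within 0.05 rad of the long rail, pressed against the long rail and against the short rail with 1.5 to 30 N each (value of joint each of end_flap_left, end_flap_right, side_flap_near, side_flap_far below 0.15 rad and z of carton in the frame of jig below 0.012 m and x of carton in the frame of jig between -0.035 and -0.027 m and y of carton in the frame of jig between 0.059 and 0.067 m and angle between the y axis of carton and the y axis of jig, either way round below 0.05 rad and angle between carton's own z axis and vertical below 0.06 rad and contact force between carton and long_rail between 1.5 and 30 N and contact force between carton and short_rail between 1.5 and 30 N and contact force between any of the fingers, the arm and carton above 1 N and linear speed of carton below 0.01 m/s); the arm keeps its last pose, push and grip.
It fails at once if the carton is tipped over by more than 0.4 rad (angle between carton's own z axis and vertical above 0.4 rad).
It fails at once if the carton is rammed against a rail with more than 60 N (contact force between carton and long_rail above 60 N or contact force between carton and short_rail above 60 N).
It fails at once if a loose vial or the dish is shifted by more than 30 mm (distance of any of vial_a, vial_b, red_dish from where it was at the start of the episode above 0.03 m).
It also fails if it takes over 69 s, if anything falls off the work surface, if the arm or the gripper's body presses on something with over 40 N, if the wrist force passes 120 N, or if a joint passes its speed limit or range.

## Robot

A 6-joint arm with a two-finger parallel gripper is mounted at the origin on a cart in front of the work surface, level with it; the furniture and walls round the work are solid. World frame = base frame: x ahead of the robot, y to its left, z up, the work surface at z = 0. Lengths are in m, angles in rad, forces in N, time in s.
With the tool pointing down it reaches from about 0.15 to 0.775 m from the base axis. Payload 6.1 kg.
Tool frame: the origin (TCP) lies on the mounting face of the last link; the fingertips stand 173 mm ahead of it and the grasp point (between the pads) lies 155 mm ahead of it; z points along the fingers, y is the line along which they close (so a half turn about z gives the same grasp; the last joint's range is limited). The gripper opens to 85 mm and grips with 20 to 120 N. Pads are 22 mm wide; open, the fingers measure 114 mm over their backs; the gripper's body (76 mm by 85 mm) begins 54 mm behind the grasp point. The pads swing forward as they close: fully open they stand 13 mm farther back than shut.
Start: joints at [-1.154, 0.126, -0.04, 1.405, 0, 1.571], TCP at [0.213, -0.48, 0.405] pointing down, gripper open.
Joint ranges: [-2.72, 2.72], [-0.95, 1.95], [-1.27, 1.35], [-1.78, 2.02], [-1.46, 1.47], [-3.14, 3.14]. Speed limits (rad/s): [2.39, 2.39, 3.01, 3.14, 3.14, 3.14].

## Interface

Orientations are given as a unit quaternion [w, x, y, z].
In Python, from bench import robot gives the robot as it stands.
- The arm moves only by the tool play_rows, never from a script. Its argument "steps" is a list of rows, each a list of 7 numbers: the shift along the tool's x, y, z in mm, then the turn, a rotation vector about the tool's x, y, z in degrees, then the finger opening in mm, from 0 to 85.4. In form: [[tx, ty, tz, wx, wy, wz, fingers], ...]. A call has 1 to 20 rows; each row is the pose to reach, as a shift and turn from the pose commanded when the call began, along the tool's axes at that moment; what a row does not reach only later rows make up. A row lasts 1/10 s, in which the tool goes at most 50 mm and 8.59 degrees, less where a joint would pass 70% of its speed; a pose out of reach is approached as far as the arm can. A call with a gripper value outside its range is refused whole. The fingers move at their own pace and stop on an object; the grip force is fixed at half the most. Time passes only in rows, so rows that repeat a pose let the fingers close. It gives the time, the measured TCP pose, the force, the opening and the grip force at its end, in the units of the state.
- robot.get_obs(): the state, without advancing time (a new reading comes with each control period).
- robot.get_image(name): name is "scene" or "top"; returns a dict with "frame" (420x560x3 uint8, blue, green, red), "camera_matrix" (3x3 intrinsics, pixels), "rvec" (rotation vector, rad) and "tvec" (3), from world to camera coordinates, as OpenCV has them. Camera axes: x right, y down, z forward; pixel columns grow to the right and rows downward; lengths in m; the calibration is good to about 2 mm. A picture is of the moment at which its call begins. There is no depth.
- robot.job_done(): hands the job in; it is judged then, once.
The state is a dict: "time": time; "qpos": joint angles; "joint_vel": joint speeds; "joint_torque": joint torques, N m; "tool_pos": TCP position; "tool_rot": TCP orientation; "force": force on the tool from outside, world axes, zero at the start; "wrist_torque": the same for the moment, N m; "gripper_width": finger opening in m; "grasp_force": force on a finger pad.
Only numpy, scipy, OpenCV 4.12 (cv2) and the standard library are available. Lean on these libraries where they do the work, as an engineer would, in place of code of your own. Each camera call takes 0.05 s, during which the arm holds its last target. There are 200 camera calls.

## Working session

There is one attempt and no reset: what is moved stays moved. The work goes in short steps, Python scripts to look and compute and a tool call to move; the robot and the scene stay as the last step left them, time stands still between calls to the robot, and variables do not carry over. Pictures are saved under pics/ and viewed, at most 10 in all, crops included, and the job is handed in when it is done.

Besides the shell and the picture viewer there is one more tool, called by a JSON object that holds its "fn" and its "kwargs", one argument or row to a line. play_rows: Moves the arm, as the interface text tells. Its arguments: {"type":"object","properties":{"steps":{"type":"array","items":{"type":"array","items":{"type":"number"}}}},"required":["steps"]}

```bash
mkdir -p pics; ls; python3 - <<'E'
from bench import robot
import cv2,pickle,numpy as np
o=robot.get_obs();print({k:np.round(v,3) for k,v in o.items()})
for n in("scene","top"):
    d=robot.get_image(n);cv2.imwrite(f"pics/{n}0.png",d["frame"]);pickle.dump(d,open(f"{n}0.pkl","wb"))
    R=cv2.Rodrigues(np.array(d["rvec"]))[0];print(n,-R.T@np.array(d["tvec"]).ravel(),np.array(d["camera_matrix"])[0,0],R[2])
E
```

```text
pics
{'time': np.float64(0.0), 'qpos': array([-1.154,  0.126, -0.041,  1.405,  0.   ,  1.571]), 'joint_vel': array([-0.001,  0.001,  0.   , -0.003,  0.001,  0.001]), 'joint_torque': array([-1.0000e-03, -4.3592e+01,  3.5292e+01,  1.7000e-02, -0.0000e+00,
        0.0000e+00]), 'tool_pos': array([ 0.212, -0.48 ,  0.404]), 'tool_rot': array([-0.001,  0.978,  0.207, -0.   ]), 'force': array([-1.01 , -0.614, -0.17 ]), 'wrist_torque': array([ 0.009, -0.038,  0.056]), 'grasp_force': np.float64(0.0), 'gripper_width': np.float64(0.085)}
scene [0.14475831 1.01281675 0.65863937] 544.4061172198976 [ 0.38067543 -0.77956329 -0.49736033]
top [0.41463011 0.05643362 1.30548915] 495.46242658487955 [ 0.13865617  0.01817382 -0.99017381]
```

View pics/scene0.png

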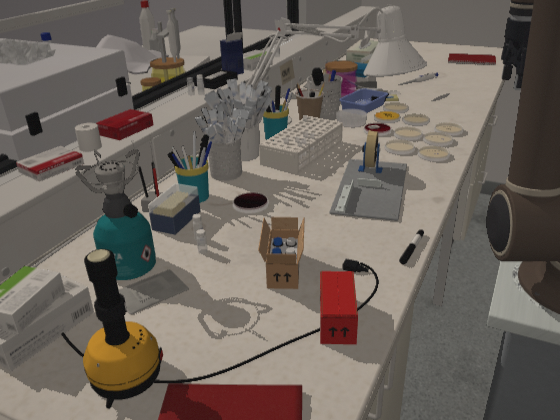

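View pics/top0.png

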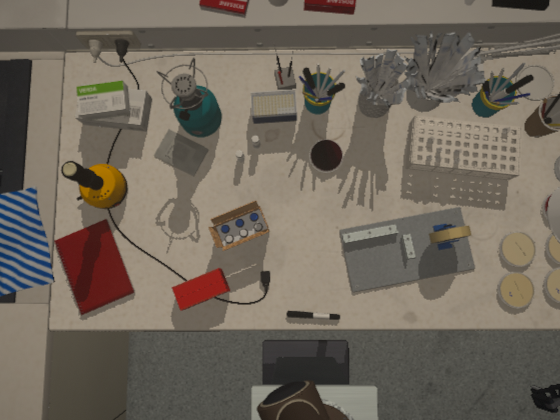

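The top view has the open brown carton at about (240,228), the red look-alike at (200,288), the jig at (405,250) with its corner near (403,232), the dish at (326,155), and the loose vials at about (255,140) and (238,155). The carton with the flaps and vials inside is the brown one. I'll enlarge it to confirm.

```bash
python3 - <<'E'
import cv2,numpy as np
t=cv2.imread("pics/top0.png");s=cv2.imread("pics/scene0.png")
def c(i,x,y,w,h,k):return cv2.resize(i[y:y+h,x:x+w],None,fx=k,fy=k,interpolation=cv2.INTER_CUBIC)
a=np.hstack([c(t,200,190,80,60,5),c(s,250,205,66,100,5)[:300*1+200][:500, :]][:1])
A=c(t,200,193,80,65,5);B=c(s,250,210,80,80,5)[:400]
C=c(t,335,205,100,65,4);D=c(s,325,140,100,65,4)
L=np.zeros((600,800,3),np.uint8)
L[:325,:400]=A;L[:400,400:]=B;L[330:590,:400]=C;L[400:600,400:]=D[30:230] 
cv2.imwrite("pics/crop1.png",L)
E
```

```text
(no output)
```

View pics/crop1.png

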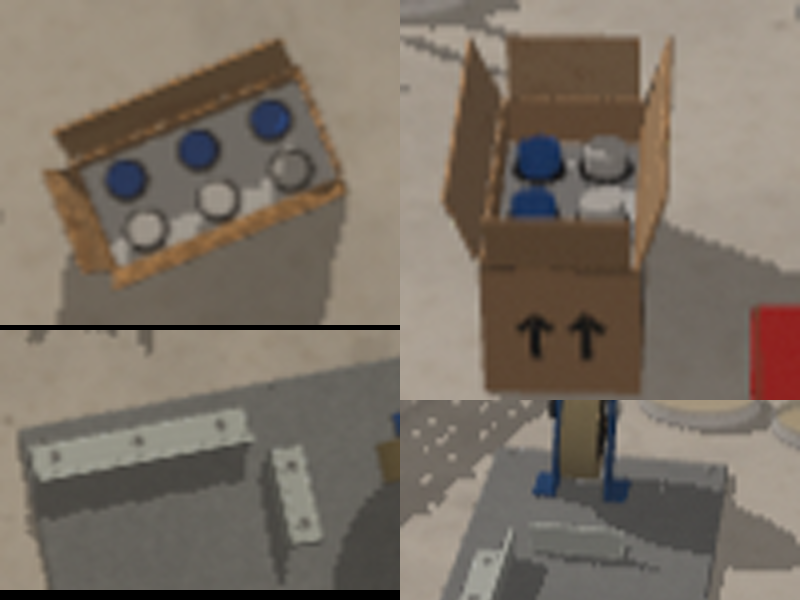

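Crop check: this is the brown carton with six vials and open flaps, and its rim corners in top view are about (216,226), (260,207), (268,230), (223,248). The scene view shows the +y end face with bottom corners (267,288) and (298,288). The inner edges of the rails show clearly as white strips. Now I'll convert these to positions.

```bash
cat >h.py <<'E'
import cv2,numpy as np,pickle
from scipy.spatial.transform import Rotation as Ro
def ld(n):return pickle.load(open(n+".pkl","rb"))
def ray(d,uv,z):
    K=np.array(d["camera_matrix"]);R=cv2.Rodrigues(np.array(d["rvec"]))[0];C=-R.T@np.array(d["tvec"]).ravel()
    v=np.linalg.solve(K,np.c_[np.atleast_2d(uv),np.ones(len(np.atleast_2d(uv)))].T).T@R
    return C+v*((z-C[2])/v[:,2])[:,None]
def proj(d,P):return cv2.projectPoints(np.array(P,float),np.array(d["rvec"]),np.array(d["tvec"]),np.array(d["camera_matrix"]),None)[0][:,0]
def line(P): # fit: point, dir
    v=cv2.fitLine(P[:,:2].astype(np.float32),cv2.DIST_HUBER,0,.001,.001).ravel();return v[2:],v[:2]
E
python3 - <<'E'
from h import *
t=ld("top0");s=ld("scene0");np.set_printoptions(precision=4,suppress=True)
cr=lambda x,y:((x-.5)/5+200,(y-.5)/5+193)
rim=ray(t,[cr(78,165),cr(299,69),cr(344,188),cr(115,278)],.061);print("rim",rim[:,:2])
print("len",[np.linalg.norm(rim[i]-rim[(i+1)%4]) for i in range(4)],"c",rim.mean(0)[:2])
for i,j in((0,1),(3,2),(0,3),(1,2)):print(np.degrees(np.arctan2(*(rim[j]-rim[i])[[1,0]])))
sb=ray(s,[(267.3,287.8),(297.8,288.2)],0.);print("bottom +y end",sb[:,:2],np.linalg.norm(sb[1]-sb[0]),np.degrees(np.arctan2(*(sb[1]-sb[0])[[1,0]])))
# rails: white mask
f=t["frame"];m=((f.min(2)>125)).astype(np.uint8)
m[:, :336]=0;m[:,436:]=0;m[:212]=0;m[262:]=0
n,l,st,c=cv2.connectedComponentsWithStats(m)
for i in range(1,n):
    if st[i,4]>40:
        ct=cv2.findContours((l==i).astype(np.uint8),cv2.RETR_EXTERNAL,cv2.CHAIN_APPROX_NONE)[0][0]
        r=cv2.minAreaRect(ct);print(st[i],r);P=ray(t,cv2.boxPoints(r),.028);print(P[:,:2])
E
```

```text
rim [[0.5548 0.2476]
 [0.6034 0.1357]
 [0.5425 0.1127]
 [0.4975 0.228 ]]
len [np.float64(0.12199952334977512), np.float64(0.06508679380459208), np.float64(0.1237517640863113), np.float64(0.06055663206222807)] c [0.5495 0.181 ]
-66.51091202764317
-68.66279885795106
-161.10463640481305
-159.31577661988172
bottom +y end [[0.5528 0.2503]
 [0.4969 0.2274]] 0.060353152493138815 -157.73363370879562
[336 212  36  17 287] ((352.6174621582031, 218.73434448242188), (13.844715118408203, 35.08453369140625), 78.31063079833984)
[[ 0.5843 -0.0555]
 [ 0.6025 -0.1449]
 [ 0.567  -0.1512]
 [ 0.5489 -0.0622]]
[389 212  14   7  56] ((395.07696533203125, 214.38461303710938), (5.88348388671875, 12.943665504455566), 78.69007110595703)
[[ 0.5908 -0.1957]
 [ 0.5973 -0.2287]
 [ 0.5822 -0.2311]
 [ 0.5757 -0.1982]]
[343 225  55  17 404] ((370.0175476074219, 233.09193420410156), (8.326488494873047, 53.79472732543945), 79.2156982421875)
[[ 0.5359 -0.0773]
 [ 0.5615 -0.2141]
 [ 0.5403 -0.2174]
 [ 0.5148 -0.0809]]
[336 229   8  33 148] ((339.5, 245.0), (7.0, 32.0), 0.0)
[[ 0.4667 -0.0586]
 [ 0.5491 -0.06  ]
 [ 0.549  -0.078 ]
 [ 0.4666 -0.0765]]
[403 234  12  24 120] ((408.8934326171875, 245.672119140625), (23.476531982421875, 6.584880828857422), 76.75948333740234)
[[ 0.5328 -0.232 ]
 [ 0.5367 -0.2485]
 [ 0.4779 -0.26  ]
 [ 0.4741 -0.2435]]
```

```bash
cat >>h.py <<'E'
C=np.array([.549,.181,0]);YC=22.3; J=np.array([.5415,-.2292,0]);YJ=10.8
def plan(pts,org,yaw,tip=.173,ob=None):
    from bench import robot
    ob=ob or robot.get_obs();p=np.array(ob["tool_pos"]);q=np.array(ob["tool_rot"]);R=Ro.from_quat(q[[1,2,3,0]])
    F=Ro.from_euler("z",yaw,degrees=True);T=Ro.from_matrix(F.as_matrix()@np.array([[0,1,0],[1,0,0],[0,0,-1.]]))
    e=F.inv().apply(p-org)*1000;print("t",ob["time"],"now tip(local mm)",np.round(e-[0,0,tip*1000],1),"force",np.round(ob["force"],1),"qpos",np.round(ob["qpos"],2))
    w=(R.inv()*T).as_rotvec(degrees=True)
    for a in pts:
        g=org+F.apply(np.array(a)/1000)+[0,0,tip]
        print(a,"->",np.round(R.inv().apply(g-p)*1000,1),np.round(w,1))
E
python3 -c "
from h import *
plan([(0,108,150),(0,108,74)],C,YC)"
```

```text
t 0.1 now tip(local mm) [-562.1 -483.8  231. ] force [ 0.5 -0.3  0.3] qpos [-1.15  0.13 -0.04  1.41 -0.    1.57]
(0, 108, 150) -> [ 578.3 -576.    81.8] [ -0.1  -0.1 -88.4]
(0, 108, 74) -> [ 578.3 -575.9  157.8] [ -0.1  -0.1 -88.4]
```

{"fn": "play_rows", "kwargs": {
  "steps": [
    [578,-576,60,0,0,-88.4,0],
    [578,-576,60,0,0,-88.4,0],
    [578,-576,60,0,0,-88.4,0],
    [578,-576,60,0,0,-88.4,0],
    [578,-576,60,0,0,-88.4,0],
    [578,-576,60,0,0,-88.4,0],
    [578,-576,60,0,0,-88.4,0],
    [578,-576,60,0,0,-88.4,0],
    [578,-576,60,0,0,-88.4,0],
    [578,-576,60,0,0,-88.4,0],
    [578,-576,60,0,0,-88.4,0],
    [578,-576,60,0,0,-88.4,0],
    [578,-576,60,0,0,-88.4,0],
    [578,-576,60,0,0,-88.4,0],
    [578,-576,60,0,0,-88.4,0],
    [578,-576,60,0,0,-88.4,0],
    [578,-576,60,0,0,-88.4,0],
    [578,-576,60,0,0,-88.4,0],
    [578,-576,60,0,0,-88.4,0],
    [578,-576,60,0,0,-88.4,0]
  ]
}}

```text
time: 2.1
tool_pos: [0.5075, 0.2796, 0.3448]
tool_rot: [-0.0, 0.558, 0.83, -0.0]
force: [0.3, 0.0, 0.7]
gripper_width: -0.0001
grasp_force: 0.0
```

```bash
python3 -c "
from h import *
plan([(0,108,150),(0,108,74),(0,60,75),(0,44,68),(0,42,63)],C,YC)"
```

```text
t 2.1 now tip(local mm) [ -1.  107.  171.8] force [0.3 0.  0.7] qpos [ 0.5   0.23 -0.04  1.3  -0.    1.69]
(0, 108, 150) -> [ 1.   1.  21.8] [-0.   0.  -0.1]
(0, 108, 74) -> [ 1.1  1.  97.8] [-0.   0.  -0.1]
(0, 60, 75) -> [-46.9   1.1  96.8] [-0.   0.  -0.1]
(0, 44, 68) -> [-62.9   1.1 103.8] [-0.   0.  -0.1]
(0, 42, 63) -> [-64.9   1.1 108.8] [-0.   0.  -0.1]
```

{"fn": "play_rows", "kwargs": {
  "steps": [
    [1,1,50,0,0,0,0],
    [1,1,98,0,0,0,0],
    [1,1,98,0,0,0,0],
    [-15,1,97,0,0,0,0],
    [-30,1,97,0,0,0,0],
    [-42,1,97,0,0,0,0],
    [-52,1,98,0,0,0,0],
    [-58,1,101,0,0,0,0],
    [-62,1,104,0,0,0,0],
    [-65,1,107,0,0,0,0],
    [-65,1,109,0,0,0,0],
    [-65,1,109,0,0,0,0]
  ]
}}

```text
time: 3.3
tool_pos: [0.5334, 0.2209, 0.2357]
tool_rot: [0.0, 0.557, 0.83, -0.0]
force: [-0.4, -1.1, 1.5]
gripper_width: 0.0001
grasp_force: 1.1
```

```bash
python3 - <<'E'
from h import *
from bench import robot
plan([(0,42,125),(0,-108,125),(0,-108,74),(0,-60,75),(0,-44,68),(0,-42,63)],C,YC)
s=robot.get_image("scene");t=robot.get_image("top")
a=cv2.resize(s["frame"][190:300,220:330],None,fx=3.6,fy=3.6,interpolation=2);b=cv2.resize(t["frame"][180:290,190:300],None,fx=3.6,fy=3.6,interpolation=2)
cv2.imwrite("pics/f1.png",np.hstack([a,b]))
E
```

```text
t 3.3 now tip(local mm) [ 0.7 42.8 62.7] force [-0.4 -1.1  1.5] qpos [ 0.39  0.27 -0.23  1.07 -0.    1.57]
(0, 42, 125) -> [ -0.9  -0.7 -62.3] [-0.  0. -0.]
(0, -108, 125) -> [-150.9   -0.7  -62.3] [-0.  0. -0.]
(0, -108, 74) -> [-150.9   -0.6  -11.3] [-0.  0. -0.]
(0, -60, 75) -> [-102.9   -0.7  -12.3] [-0.  0. -0.]
(0, -44, 68) -> [-86.8  -0.7  -5.3] [-0.  0. -0.]
(0, -42, 63) -> [-84.8  -0.7  -0.3] [-0.  0. -0.]
```

View pics/f1.png

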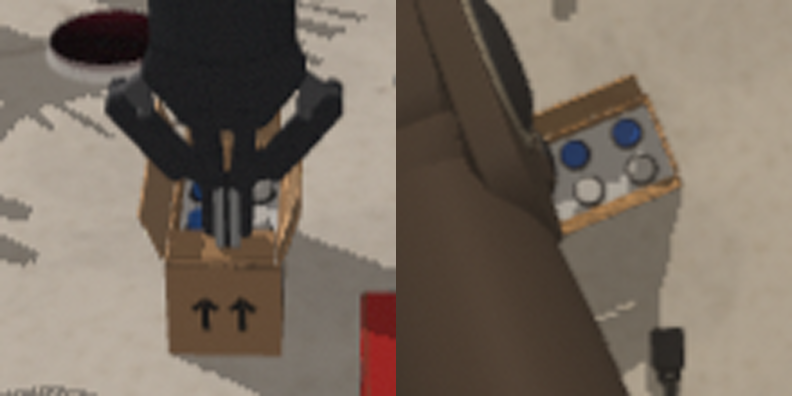

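The +y end flap is down under the fingers at about (230,245) in the left crop, the side flaps are still up, and the carton has not moved. Next is the other end flap.

{"fn": "play_rows", "kwargs": {
  "steps": [
    [0,-1,-45,0,0,0,0],
    [-20,-1,-62,0,0,0,0],
    [-60,-1,-62,0,0,0,0],
    [-105,-1,-62,0,0,0,0],
    [-151,-1,-62,0,0,0,0],
    [-151,-1,-55,0,0,0,0],
    [-151,-1,-11,0,0,0,0],
    [-151,-1,-11,0,0,0,0],
    [-135,-1,-12,0,0,0,0],
    [-120,-1,-12,0,0,0,0],
    [-108,-1,-12,0,0,0,0],
    [-98,-1,-11,0,0,0,0],
    [-92,-1,-8,0,0,0,0],
    [-88,-1,-5,0,0,0,0],
    [-85,-1,-2,0,0,0,0],
    [-85,-1,0,0,0,0,0],
    [-85,-1,0,0,0,0,0]
  ]
}}

```text
time: 5.1
tool_pos: [0.5647, 0.1418, 0.2357]
tool_rot: [-0.0, 0.557, 0.83, 0.0]
force: [-1.1, 2.0, 1.7]
gripper_width: -0.0002
grasp_force: 1.0
```

```bash
python3 - <<'E'
from h import *
plan([(0,-42,125),(76,0,125),(76,0,78),(30,0,78),(18,0,70),(16,0,65.5)],C,YC)
E
```

```text
t 5.1 now tip(local mm) [ -0.3 -42.3  62.7] force [-1.1  2.   1.7] qpos [ 0.25  0.28 -0.22  1.07  0.    1.43]
(0, -42, 125) -> [  0.3   0.3 -62.3] [-0. -0. -0.]
(76, 0, 125) -> [ 42.3  76.3 -62.3] [-0. -0. -0.]
(76, 0, 78) -> [ 42.3  76.3 -15.3] [-0. -0. -0.]
(30, 0, 78) -> [ 42.3  30.3 -15.3] [-0. -0. -0.]
(18, 0, 70) -> [42.3 18.3 -7.3] [-0. -0. -0.]
(16, 0, 65.5) -> [42.3 16.3 -2.8] [-0. -0. -0.]
```

{"fn": "play_rows", "kwargs": {
  "steps": [
    [0,0,-45,0,0,0,0],
    [10,15,-62,0,0,0,0],
    [35,50,-62,0,0,0,0],
    [42,78,-62,0,0,0,0],
    [42,78,-62,0,0,0,0]
  ]
}}

```text
time: 5.6
tool_pos: [0.623, 0.2119, 0.2966]
tool_rot: [0.0, 0.557, 0.831, 0.0]
force: [0.2, 0.5, 0.3]
gripper_width: 0.0002
grasp_force: 0.0
```

```bash
python3 - <<'E'
from h import *
from bench import robot
plan([(76,0,78),(30,0,78),(18,0,70),(16,0,65.5)],C,YC)
s=robot.get_image("scene");t=robot.get_image("top")
a=cv2.resize(s["frame"][190:300,220:330],None,fx=3.6,fy=3.6,interpolation=2);b=cv2.resize(t["frame"][180:290,190:300],None,fx=3.6,fy=3.6,interpolation=2)
cv2.imwrite("pics/f2.png",np.hstack([a,b]))
E
```

```text
t 5.6 now tip(local mm) [ 80.2   0.5 123.6] force [0.2 0.5 0.3] qpos [0.33 0.4  0.07 1.25 0.   1.51]
(76, 0, 78) -> [-0.5 -4.2 45.6] [ 0. -0.  0.]
(30, 0, 78) -> [ -0.5 -50.2  45.6] [ 0. -0.  0.]
(18, 0, 70) -> [ -0.5 -62.3  53.6] [ 0. -0.  0.]
(16, 0, 65.5) -> [ -0.5 -64.3  58.1] [ 0. -0.  0.]
```

View pics/f2.png

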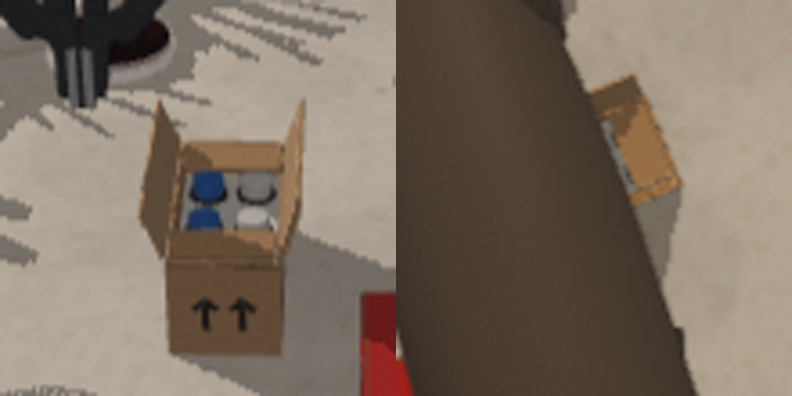

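Both end flaps lie flat and both side flaps are still up. Now the far side flap.

{"fn": "play_rows", "kwargs": {
  "steps": [
    [0,-4,45,0,0,0,0],
    [0,-4,46,0,0,0,0],
    [0,-18,46,0,0,0,0],
    [0,-32,46,0,0,0,0],
    [0,-44,46,0,0,0,0],
    [0,-54,47,0,0,0,0],
    [0,-60,50,0,0,0,0],
    [0,-63,54,0,0,0,0],
    [0,-65,57,0,0,0,0],
    [0,-65,58,0,0,0,0],
    [0,-65,58,0,0,0,0]
  ]
}}

```text
time: 6.8
tool_pos: [0.5609, 0.1857, 0.2392]
tool_rot: [-0.0, 0.557, 0.83, -0.0]
force: [0.3, -0.5, 0.6]
gripper_width: 0.0001
grasp_force: 0.0
```

```bash
python3 - <<'E'
from h import *
plan([(16,0,125),(-76,0,125),(-76,0,78),(-30,0,78),(-18,0,70),(-16,0,65.5)],C,YC)
E
```

```text
t 6.8 now tip(local mm) [12.8 -0.2 66.2] force [ 0.3 -0.5  0.6] qpos [ 0.32  0.3  -0.19  1.08  0.    1.5 ]
(16, 0, 125) -> [  0.2   3.2 -58.8] [-0. -0. -0.]
(-76, 0, 125) -> [  0.1 -88.8 -58.7] [-0. -0. -0.]
(-76, 0, 78) -> [  0.1 -88.8 -11.7] [-0. -0. -0.]
(-30, 0, 78) -> [  0.2 -42.8 -11.7] [-0. -0. -0.]
(-18, 0, 70) -> [  0.2 -30.8  -3.7] [-0. -0. -0.]
(-16, 0, 65.5) -> [  0.2 -28.8   0.7] [-0. -0. -0.]
```

{"fn": "play_rows", "kwargs": {
  "steps": [
    [0,3,-45,0,0,0,0],
    [0,-15,-60,0,0,0,0],
    [0,-60,-60,0,0,0,0],
    [0,-91,-60,0,0,0,0],
    [0,-91,-55,0,0,0,0],
    [0,-91,-12,0,0,0,0],
    [0,-91,-12,0,0,0,0],
    [0,-75,-12,0,0,0,0],
    [0,-60,-12,0,0,0,0],
    [0,-48,-12,0,0,0,0],
    [0,-38,-11,0,0,0,0],
    [0,-32,-8,0,0,0,0],
    [0,-29,-4,0,0,0,0],
    [0,-27,-1,0,0,0,0],
    [0,-27,1,0,0,0,0],
    [0,-16,1,0,0,0,0],
    [0,-13,2,0,0,0,0],
    [0,-13,2,0,0,0,0]
  ]
}}

```text
time: 8.6
tool_pos: [0.5489, 0.1807, 0.2384]
tool_rot: [0.0, 0.557, 0.83, -0.0]
force: [-4.3, -2.7, 8.6]
gripper_width: 0.0001
grasp_force: 4.6
```

```bash
python3 - <<'E'
from h import *
plan([(0,0,150)],C,YC)
E
```

```text
t 8.6 now tip(local mm) [-0.2 -0.2 65.4] force [-4.3 -2.7  8.6] qpos [ 0.32  0.27 -0.23  1.07 -0.    1.5 ]
(0, 0, 150) -> [  0.2   0.2 -84.6] [ 0.  0. -0.]
```

{"fn": "play_rows", "kwargs": {
  "steps": [
    [0,0,-45,0,0,0,85],
    [0,0,-90,0,0,0,85],
    [0,0,-90,0,0,0,85],
    [0,0,-90,0,0,0,85]
  ]
}}

```text
time: 9.0
tool_pos: [0.5493, 0.1809, 0.329]
tool_rot: [0.001, 0.557, 0.83, 0.001]
force: [0.5, 0.3, -1.1]
gripper_width: 0.058
grasp_force: 0.0
```

```bash
python3 - <<'E'
from h import *
from bench import robot
plan([(0,0,45)],C,YC,.155)
s=robot.get_image("scene");pickle.dump(s,open("scene1.pkl","wb"))
a=cv2.resize(s["frame"][190:300,220:330],None,fx=5,fy=5,interpolation=2)
cv2.imwrite("pics/f3.png",a)
x=lambda x,y,z:list(C+Ro.from_euler("z",YC,degrees=True).apply(np.array([x,y,z])/1000))
for p in proj(s,[x(31,63,0),x(-31,63,0),x(31,63,60),x(-31,63,60)]):print((p-[220,190])*5)
E
```

```text
t 9.0 now tip(local mm) [  0.3  -0.2 174. ] force [ 0.5  0.3 -1.1] qpos [ 0.32  0.23 -0.07  1.26  0.    1.5 ]
(0, 0, 45) -> [  0.3  -0.7 129. ] [ 0.2  0.  -0. ]
[233.41459782 489.44933389]
[390.11169207 491.44938302]
[227.62741047 364.47143002]
[388.78503732 366.1100123 ]
```

View pics/f3.png

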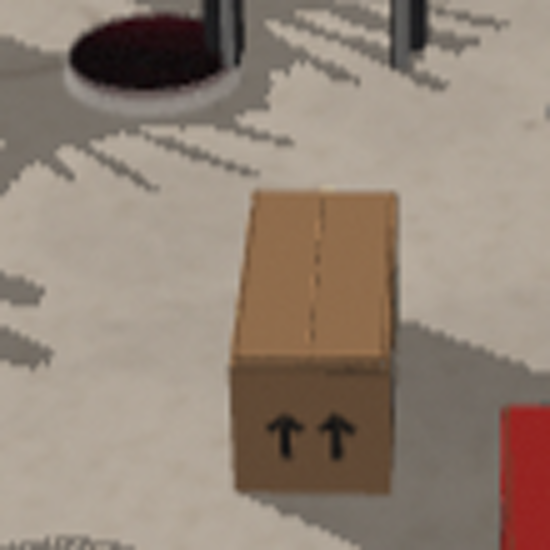

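The carton is fully shut with a tight seam along (318,200) to (310,340), and its front bottom edge at (237,490) to (390,492) matches the prediction to within 4 crop pixels. Now grip it.

{"fn": "play_rows", "kwargs": {
  "steps": [
    [0,-0.5,0,0,0,0,85],
    [0,-0.5,20,0,0,0,85],
    [0,-0.5,60,0,0,0,85],
    [0,-0.5,100,0,0,0,85],
    [0,-0.5,132,0,0,0,85],
    [0,-0.5,132,0,0,0,85],
    [0,-0.5,132,0,0,0,50],
    [0,-0.5,132,0,0,0,50],
    [0,-0.5,132,0,0,0,50],
    [0,-0.5,132,0,0,0,50],
    [0,-0.5,132,0,0,0,50]
  ]
}}

```text
time: 10.15
tool_pos: [0.5493, 0.1808, 0.198]
tool_rot: [0.001, 0.557, 0.83, 0.002]
force: [1.0, 1.1, 7.1]
gripper_width: 0.0611
grasp_force: 68.2
```

{"fn": "play_rows", "kwargs": {
  "steps": [
    [0,0,-10,0,0,0,50],
    [0,0,-30,0,0,0,50],
    [0,0,-50,0,0,0,50],
    [0,0,-50,0,0,0,50]
  ]
}}

```text
time: 10.55
tool_pos: [0.5489, 0.1807, 0.2484]
tool_rot: [0.001, 0.557, 0.83, 0.001]
force: [0.3, -0.3, -4.3]
gripper_width: 0.0611
grasp_force: 67.2
```

```bash
python3 - <<'E'
from h import *
plan([(-43,75,42+40),(-43,75,42+9),(-31,63,50)],J,YJ,.155)
E
```

```text
t 10.55 now tip(local mm) [ 84.1 401.2  93.4] force [ 0.3 -0.3 -4.3] qpos [ 0.32  0.27 -0.21  1.09 -0.    1.5 ]
(-43, 75, 82) -> [-294.4 -189.5   10.8] [ 0.2 -0.  11.5]
(-43, 75, 51) -> [-294.4 -189.6   41.8] [ 0.2 -0.  11.5]
(-31, 63, 50) -> [-308.5 -180.3   42.9] [ 0.2 -0.  11.5]
```

{"fn": "play_rows", "kwargs": {
  "steps": [
    [-15,-9,0,0,0,1,50],
    [-40,-26,0,0,0,2,50],
    [-70,-45,0,0,0,3,50],
    [-105,-68,0,0,0,4,50],
    [-140,-90,0,0,0,5,50],
    [-175,-113,0,0,0,6.5,50],
    [-210,-135,0,0,0,8,50],
    [-240,-155,0,0,0,9.5,50],
    [-265,-171,0,0,0,10.5,50],
    [-285,-184,0,0,0,11.5,50],
    [-294,-190,0,0,0,11.5,50],
    [-294,-190,0,0,0,11.5,50],
    [-294,-190,0,0,0,11.5,50]
  ]
}}

```text
time: 11.85
tool_pos: [0.4836, -0.1633, 0.245]
tool_rot: [-0.001, 0.638, 0.77, -0.0]
force: [0.3, -0.8, -4.3]
gripper_width: 0.0613
grasp_force: 66.8
```

```bash
python3 - <<'E'
from h import *
from bench import robot
plan([(-43,75,42+9),(-31,63,50)],J,YJ,.155)
s=robot.get_image("scene")
cv2.imwrite("pics/f4.png",cv2.resize(s["frame"][80:230,280:430],None,fx=4,fy=4,interpolation=2))
E
```

```text
t 11.85 now tip(local mm) [-44.6  75.5  90. ] force [ 0.3 -0.8 -4.3] qpos [-0.33  0.15 -0.37  1.06  0.    1.06]
(-43, 75, 51) -> [-0.6  1.6 39. ] [-0.1 -0.1 -0. ]
(-31, 63, 50) -> [-12.6  13.6  40. ] [-0.1 -0.1 -0. ]
```

View pics/f4.png

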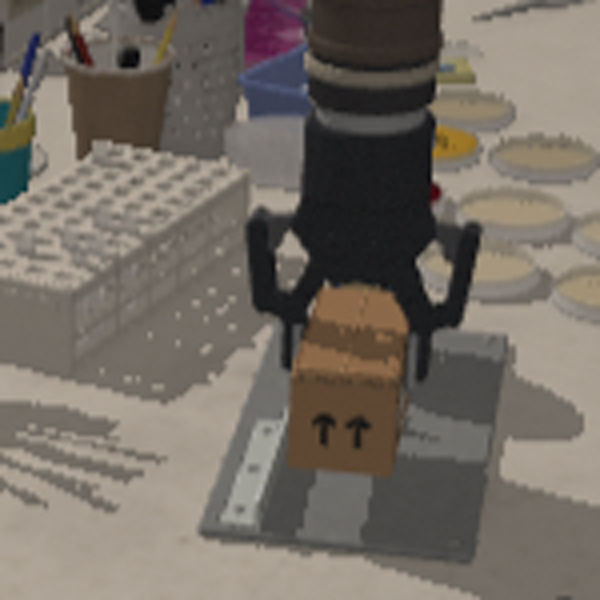

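The carton hangs upright above the board with its flaps shut: front face (293,375) to (393,470), rail foot left of it at (250,470). Lower it onto the board.

{"fn": "play_rows", "kwargs": {
  "steps": [
    [0,1,15,0,0,0,50],
    [0,1,27,0,0,0,50],
    [0,1,34,0,0,0,50],
    [0,1,37,0,0,0,50],
    [0,1,38,0,0,0,50],
    [0,1,38.5,0,0,0,50],
    [0,1,38.5,0,0,0,50]
  ]
}}

```text
time: 12.6
tool_pos: [0.4852, -0.1635, 0.2076]
tool_rot: [0.0, 0.638, 0.77, 0.0]
force: [-0.1, -0.1, -4.2]
gripper_width: 0.0614
grasp_force: 67.0
```

{"fn": "play_rows", "kwargs": {
  "steps": [
    [0,0,0.7,0,0,0,50],
    [0,0,1.4,0,0,0,50],
    [0,0,1.4,0,0,0,50]
  ]
}}

```text
time: 12.9
tool_pos: [0.4851, -0.1635, 0.206]
tool_rot: [0.0, 0.638, 0.77, 0.0]
force: [-0.6, -1.3, -4.0]
gripper_width: 0.0611
grasp_force: 66.9
```

{"fn": "play_rows", "kwargs": {
  "steps": [
    [0,0,0.7,0,0,0,50],
    [0,0,1.4,0,0,0,50],
    [0,0,1.4,0,0,0,50]
  ]
}}

```text
time: 13.2
tool_pos: [0.485, -0.1634, 0.206]
tool_rot: [0.001, 0.638, 0.77, 0.0]
force: [-5.5, 0.9, 9.0]
gripper_width: 0.0608
grasp_force: 68.5
```

{"fn": "play_rows", "kwargs": {
  "steps": [
    [0,0,-0.9,0,0,0,50],
    [-1,1,-0.9,0,0,0,50],
    [-3,3,-0.9,0,0,0,50],
    [-5,5,-0.9,0,0,0,50],
    [-7,7,-0.9,0,0,0,50],
    [-8,8,-0.9,0,0,0,50],
    [-8,8,-0.9,0,0,0,50]
  ]
}}

```text
time: 13.9
tool_pos: [0.4948, -0.1698, 0.206]
tool_rot: [0.0, 0.637, 0.77, 0.0]
force: [-2.7, 1.5, 5.4]
gripper_width: 0.0612
grasp_force: 68.1
```

{"fn": "play_rows", "kwargs": {
  "steps": [
    [0,1,-0.3,0,0,0,50],
    [0,2,-0.3,0,0,0,50],
    [0,3,-0.3,0,0,0,50],
    [0,3,-0.3,0,0,0,50]
  ]
}}

```text
time: 14.3
tool_pos: [0.4974, -0.1694, 0.206]
tool_rot: [0.0, 0.638, 0.77, -0.0]
force: [-4.0, -0.6, 5.6]
gripper_width: 0.0614
grasp_force: 68.1
```

```bash
python3 - <<'E'
from h import *
plan([(-31,63,50)],J,YJ,.155)
E
```

```text
t 14.3 now tip(local mm) [-32.1  67.   51. ] force [-4.  -0.6  5.6] qpos [-0.33  0.2  -0.39  0.97 -0.    1.05]
(-31, 63, 50) -> [-4.   1.1  1. ] [-0.  0. -0.]
```

Long-rail contact should be close now, so I'll go in 0.7 mm steps.

{"fn": "play_rows", "kwargs": {
  "steps": [
    [0,0.7,0,0,0,0,50],
    [0,1.4,0,0,0,0,50],
    [0,1.4,0,0,0,0,50]
  ]
}}

```text
time: 14.6
tool_pos: [0.4982, -0.1692, 0.206]
tool_rot: [-0.0, 0.638, 0.77, -0.001]
force: [-6.9, -1.1, 9.1]
gripper_width: 0.0609
grasp_force: 68.7
```

{"fn": "play_rows", "kwargs": {
  "steps": [
    [0,0.7,0,0,0,0,50],
    [0,1.2,0,0,0,0,50],
    [0,1.2,0,0,0,0,50]
  ]
}}

```text
time: 14.9
tool_pos: [0.4985, -0.1691, 0.2061]
tool_rot: [-0.001, 0.638, 0.77, -0.002]
force: [-11.3, -1.9, 11.8]
gripper_width: 0.0612
grasp_force: 69.1
```

Long rail reached (x ≈ -31 mm, force climbing). Now toward the short rail.

{"fn": "play_rows", "kwargs": {
  "steps": [
    [-1,0,0,0,0,0,50],
    [-2,0,0,0,0,0,50],
    [-3,0,0,0,0,0,50],
    [-3,0,0,0,0,0,50]
  ]
}}

```text
time: 15.3
tool_pos: [0.4986, -0.1704, 0.2061]
tool_rot: [-0.003, 0.638, 0.77, 0.0]
force: [-13.8, 9.9, 15.9]
gripper_width: 0.0612
grasp_force: 69.6
```

```bash
python3 - <<'E'
from h import *
plan([(-31,63,50)],J,YJ,.155)
E
```

```text
t 15.3 now tip(local mm) [-31.1  65.8  51.1] force [-13.8   9.9  15.9] qpos [-0.33  0.21 -0.39  0.98  0.    1.05]
(-31, 63, 50) -> [-2.8  0.1  1.1] [-0.2 -0.3 -0. ]
```

{"fn": "play_rows", "kwargs": {
  "steps": [
    [0,0,-0.7,0,0,0,50],
    [0,0,-1.4,0,0,0,50],
    [0,0,-1.4,0,0,0,50]
  ]
}}

```text
time: 15.6
tool_pos: [0.4989, -0.1709, 0.2062]
tool_rot: [-0.002, 0.638, 0.77, -0.001]
force: [-8.0, 5.3, 3.0]
gripper_width: 0.0614
grasp_force: 68.1
```

{"fn": "play_rows", "kwargs": {
  "steps": [
    [-0.7,0,0,0,0,0,50],
    [-1.4,0,0,0,0,0,50],
    [-1.4,0,0,0,0,0,50]
  ]
}}

```text
time: 15.9
tool_pos: [0.4991, -0.1722, 0.2062]
tool_rot: [-0.003, 0.638, 0.77, -0.001]
force: [-7.4, 4.6, 3.8]
gripper_width: 0.0614
grasp_force: 68.0
```

```bash
python3 - <<'E'
from h import *
from bench import robot
plan([(-31,63,50)],J,YJ,.155)
d=[robot.get_image(n)["frame"] for n in("scene","top")]
cv2.imwrite("pics/f5.png",np.hstack([cv2.resize(d[0][120:220,325:425],None,fx=4,fy=4,interpolation=2),cv2.resize(d[1][200:300,330:430],None,fx=4,fy=4,interpolation=2)]))
E
```

```text
t 15.9 now tip(local mm) [-31.   63.9  51.2] force [-7.4  4.6  3.8] qpos [-0.33  0.21 -0.38  0.98  0.    1.05]
(-31, 63, 50) -> [-0.9 -0.   1.1] [-0.2 -0.2 -0. ]
```

View pics/f5.png

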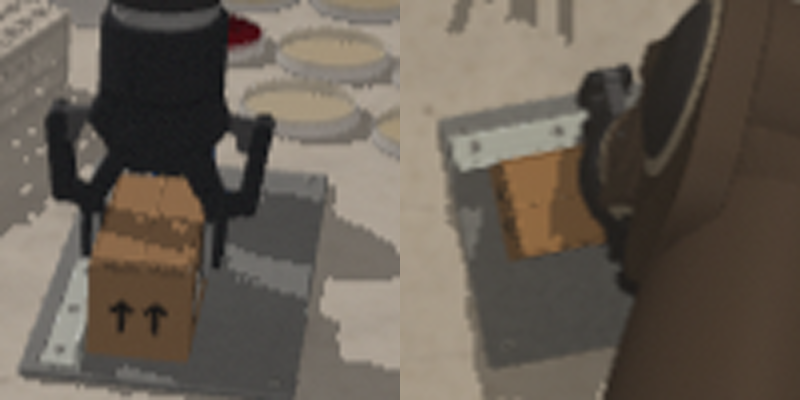

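The carton lies flat against the long rail and still slides at constant force, so the short rail isn't reached yet. Continue.

{"fn": "play_rows", "kwargs": {
  "steps": [
    [-0.7,0,0,0,0,0,50],
    [-1.4,0,0,0,0,0,50],
    [-1.4,0,0,0,0,0,50]
  ]
}}

```text
time: 16.3
tool_pos: [0.4994, -0.1736, 0.2061]
tool_rot: [-0.003, 0.638, 0.77, -0.0]
force: [-8.7, 5.4, 5.1]
gripper_width: 0.0613
grasp_force: 68.1
```

{"fn": "play_rows", "kwargs": {
  "steps": [
    [-0.7,0,0,0,0,0,50],
    [-1.4,0,0,0,0,0,50],
    [-1.4,0,0,0,0,0,50]
  ]
}}

```text
time: 16.6
tool_pos: [0.4997, -0.1749, 0.2062]
tool_rot: [-0.003, 0.638, 0.77, -0.0]
force: [-8.5, 5.0, 4.3]
gripper_width: 0.0611
grasp_force: 68.1
```

{"fn": "play_rows", "kwargs": {
  "steps": [
    [-0.7,0,0,0,0,0,50],
    [-1.4,0,0,0,0,0,50],
    [-1.4,0,0,0,0,0,50]
  ]
}}

```text
time: 16.9
tool_pos: [0.4997, -0.1756, 0.2062]
tool_rot: [-0.004, 0.638, 0.77, 0.001]
force: [-9.5, 10.3, 6.3]
gripper_width: 0.0608
grasp_force: 68.4
```

{"fn": "play_rows", "kwargs": {
  "steps": [
    [-0.8,0.4,0,0,0,0,50],
    [-1.4,0.8,0,0,0,0,50],
    [-1.4,0.8,0,0,0,0,50],
    [-1.4,0.8,0,0,0,0,50]
  ]
}}

```text
time: 17.3
tool_pos: [0.5, -0.176, 0.2063]
tool_rot: [-0.005, 0.637, 0.77, 0.001]
force: [-13.6, 15.4, 11.9]
gripper_width: 0.0613
grasp_force: 69.2
```

```bash
python3 - <<'E'
from h import *
from bench import robot
plan([(-31,63,50)],J,YJ,.155)
s=robot.get_image("scene");f=s["frame"]
o=robot.get_obs();print(np.round(o["wrist_torque"],2),Ro.from_quat(np.array(o["tool_rot"])[[1,2,3,0]]).as_matrix().round(4))
F=Ro.from_euler("z",YJ,degrees=True)
x=lambda p:J+F.apply(np.array(p)/1000)
print("pred +y end bottom/top px*5",[(p-[325,140])*5 for p in proj(s,[x((0,126,8)),x((-62,126,8)),x((0,126,71)),x((-62,126,71))])])
t=robot.get_image("top");print("top pred",[(p-[330,200])*5 for p in proj(t,[x((0,126,73)),x((-62,126,73))])])
cv2.imwrite("pics/f6.png",np.hstack([cv2.resize(f[140:220,325:405],None,fx=5,fy=5,interpolation=2),cv2.resize(t["frame"][200:280,330:410],None,fx=5,fy=5,interpolation=2)]))
E
```

```text
t 17.3 now tip(local mm) [-30.8  60.1  51.3] force [-13.6  15.4  11.9] qpos [-0.34  0.22 -0.38  0.99  0.01  1.04]
(-31, 63, 50) -> [ 2.9 -0.2  1.3] [-0.3 -0.5 -0. ]
[ 2.61  2.38 -0.56] [[-0.1873  0.9823 -0.0062]
 [ 0.9823  0.1873  0.0076]
 [ 0.0086 -0.0047 -1.    ]]
pred +y end bottom/top px*5 [array([ 98.00608038, 336.60370715]), array([224.83818125, 349.46575539]), array([102.48020394, 221.71221931]), array([232.43734171, 233.62988735])]
top pred [array([130.75779765, 197.52763612]), array([157.18686971, 320.54050534])]
```

View pics/f6.png

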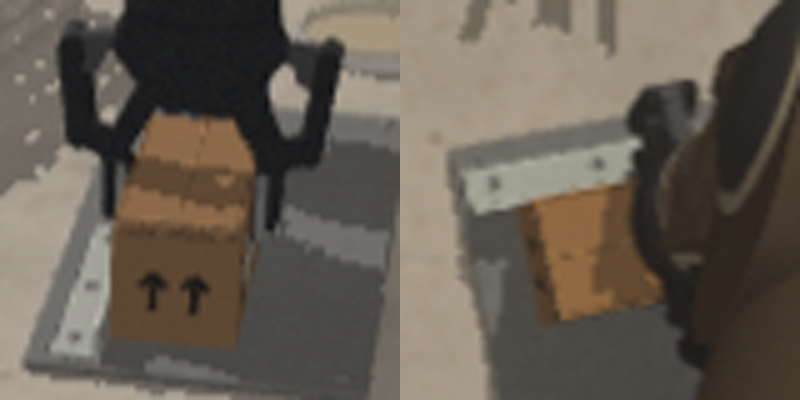

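The carton sits at the long rail, with its front bottom corners at (108,340) and (236,350) in the left crop. That is about 10 crop px right of the prediction, so I'll measure the rail's inner edge in this same view before trusting it.

```bash
python3 - <<'E'
from h import *
F=Ro.from_euler("z",YJ,degrees=True);s0=ld("scene0")
from bench import robot
s=robot.get_image("scene");f=s["frame"]
L=lambda P:F.inv().apply(P-J)*1000
print("carton bottom",L(ray(s,[(346.6,208),(372.2,210)],.008)).round(1))
# rail in initial scene view: bright low-saturation pixels; right edge per row
g=s0["frame"].astype(int)
for y in range(184,214,3):
    r=g[y,330:375];w=np.where((r.min(1)>120))[0]+330
    r1=f[y,330:360].astype(int);w1=np.where(r1.min(1)>110)[0]+330
    if len(w):print(y,w.min(),w.max(),L(ray(s0,[(w.max()+.5,y)],.028)).round(1)[0][:2],"now",w1.max() if len(w1) else None)
E
```

```text
carton bottom [[ -5.3 128.4   8. ]
 [-67.3 125.4   8. ]]
184 330 351 [-3.3 35.4] now 345
187 330 350 [-3.2 52.9] now 345
190 330 349 [-3.2 70. ] now 346
193 330 348 [-3.1 86.8] now 346
196 330 347 [ -3.  103.2] now 346
199 330 346 [ -3.  119.3] now 346
202 330 345 [ -2.9 135.1] now 345
205 330 344 [ -2.8 150.6] now 344
208 330 343 [ -2.8 165.8] now 343
```

{"fn": "play_rows", "kwargs": {
  "steps": [
    [0,0,-0.5,0,0,0,50],
    [0,0,-1.0,0,0,0,50],
    [0,0,-1.0,0,0,0,50]
  ]
}}

```text
time: 17.75
tool_pos: [0.5001, -0.1761, 0.2065]
tool_rot: [-0.005, 0.638, 0.77, 0.001]
force: [-10.5, 13.5, 6.2]
gripper_width: 0.0611
grasp_force: 68.2
```

{"fn": "play_rows", "kwargs": {
  "steps": [
    [-0.2,0.6,-0.3,0,0,0,50],
    [-0.4,1.2,-0.5,0,0,0,50],
    [-0.4,1.2,-0.5,0,0,0,50],
    [-0.4,1.2,-0.5,0,0,0,50]
  ]
}}

```text
time: 18.15
tool_pos: [0.5005, -0.1761, 0.2066]
tool_rot: [-0.006, 0.638, 0.77, 0.0]
force: [-14.2, 13.0, 5.4]
gripper_width: 0.0614
grasp_force: 68.3
```

```bash
python3 - <<'E'
from h import *
from bench import robot
o=robot.get_obs();F=Ro.from_euler("z",YJ,degrees=True)
print("jig force",F.inv().apply(o["force"]).round(1),"pos",(F.inv().apply(np.array(o["tool_pos"])-J)*1000).round(2),o["joint_vel"].round(4))
E
```

```text
jig force [-11.5  15.4   5.4] pos [-30.29  59.81 206.6 ] [-0.0029 -0.0007 -0.0004 -0.0014  0.0008 -0.0001]
```

Both axes are stiff now: about 11 N toward the long rail and 15 N toward the short rail, friction included. The carton is at rest on the board with the flaps shut, so I'm handing in.

```bash
python3 -c "
from bench import robot
print(robot.job_done())"
```

```text
the job is handed in; nothing more can be done
None
```

I closed the carton, end flaps first and then side flaps, and seated it flat in the jig corner. I handed it in at about 18 s still gripped, with about 11 N of push toward the long rail and 15 N toward the short rail, friction included; the verdict itself was not shown to me.

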